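Kit the pipe-fitting tray to its drawn layout

ROBOT

A 6-joint arm with a two-finger parallel gripper is mounted at the origin on the work surface. World frame = base frame: x ahead of the robot, y to its left, z up, the work surface at z = 0. Lengths are in mm, angles in degrees, forces in N, time in s.
With the tool pointing down it reaches from about 375 to 825 mm from the base axis. Payload 5.5 kg.
Tool frame: the origin (TCP) lies on the centre line of the jaws, within the pads' length; the fingertips stand ctrl.tip_extent ahead of it and the grasp point (between the pads) is the TCP (ctrl.tip_extent is the distance from the TCP to the fingertips, in mm); z points along the fingers, y is the line along which they close (so a half turn about z gives the same grasp; the last joint's range is limited). The gripper opens to 85 mm and grips with 20 to 120 N. Pads are 22 mm wide; open, the fingers measure 114 mm over their backs; the gripper's body (76 mm by 85 mm) begins 54 mm behind the grasp point. The pads swing forward as they close: fully open they stand 13 mm farther back than shut.
Start: joints at [-71.562, 17.962, -2.699, 69.339, 0, 90], TCP at [189.761, -569.197, 250.299] pointing down, gripper open.
Joint ranges: [-152.73, 152.73], [-39.44, 99.34], [-58.76, 71.6], [-118.89, 123.64], [-81.53, 83.1], [-180, 180]. Speed limits (degrees/s): [136.94, 136.94, 172.46, 180, 180, 180].

INTERFACE

Orientations are given as [roll, pitch, yaw] about the fixed x, y, z axes, in that order (R = Rz(yaw) Ry(pitch) Rx(roll)).
In Python, from station import ctrl, eyes gives the robot as it stands.
- The arm moves only by the tool move_arm, never from a script. Its argument "steps" is a list of rows, each a list of 3 entries, a list of its own where there are three numbers: the finger opening in m, from 0 to 0.0854, then the shift along the tool's x, y, z in m, then the turn, a rotation vector about the tool's x, y, z in degrees. A call has 1 to 12 rows; each row shifts and turns the commanded pose from where the row before left it, along the tool's axes as they then stand; what a row does not reach is not made up. A row lasts 1/10 s, in which the tool goes at most 50 mm and 8.59 degrees, less where a joint would pass 70% of its speed; a pose out of reach is approached as far as the arm can. A call is refused whole if a number of a shift passes 0.05 or a number of a turn 8.59, either way. A call with a gripper value outside its range is refused whole. The fingers move at their own pace and stop on an object; "force" is the grip in N (left out, the last holds). Time passes only in rows, so rows that do not move let the fingers close. It gives the time, the measured TCP pose, the force, the opening and the grip force at its end, in the units of the state.
- ctrl.get_obs(): the state, without advancing time (a new reading comes with each control period).
- eyes.get_image(name): name is "scene" or "top"; returns (picture, depth): 384x512x3 uint8, red, green, blue; 384x512 float32, mm along the optical axis (not along the pixel's ray), 0 where there is no reading.
- eyes.camera_params(name): a dict with "camera_matrix" (3x3 intrinsics, pixels), "rvec" (rotation vector, rad) and "tvec" (3), from world to camera coordinates, as OpenCV has them. Camera axes: x right, y down, z forward; pixel columns grow to the right and rows downward; lengths in mm; the calibration is good to about 2 mm. A picture is of the moment at which its call begins. camera_params takes no time and is no camera call.
- ctrl.hand_in(): hands the job in; it is judged then, once.
The state is a dict: "t": time; "joint_positions": joint angles; "qd": joint speeds; "joint_efforts": joint torques, N m; "ee_pos": TCP position; "eef_rot": TCP orientation; "ft_force": force on the tool from outside, world axes, zero at the start; "torque": the same for the moment, N m; "finger_gap": opening from 0.0 (shut) to 1.0 (fully open); "grasp_force": force on a finger pad.
Only numpy, scipy, OpenCV 4.12 (cv2) and the standard library are available. Lean on these libraries where they do the work, as an engineer would, in place of code of your own. Each camera call takes 0.05 s, during which the arm holds its last target. There are 200 camera calls.

TASK

Make up the fitting kit in the blue tray: set the red valve, the short steel nipple and the small brass coupling each on the card in the tray where its outline is drawn, centred on the drawing and lined up with it, the valve upright with its handle on top, the nipple lying flat and the coupling standing on its end. Leave the long nipple, the large black coupling and the jar where they are.

Things in the scene. Friction and masses are not known exactly. Their poses are not given: they have to be found in the camera images.
- tray: Fixed shallow blue metal tray, 142 (x) by 350 (y) mm outside, floor 5 mm thick, rim 13 mm high above the table and 4 mm thick. Origin on the table under its centre. Three printed paper cards, each 122 (x) by 98 (y) mm, lie flat on its floor in a row along its y, 105 mm apart; which card lies where varies.
- spot_valve: Card on the tray floor with the true-size outline of the red valve: a 92 x 34 mm bar with a wider middle and a short thin bar for the handle, tinted pale red. Origin at the centre of the drawing, on the tray floor (5 mm above the table); x along the drawing's long direction, z up.
- spot_nipple: Card on the tray floor with the true-size outline of the short nipple: a 62 x 23 mm bar with a 24 x 32 mm hexagon block across its middle, tinted pale grey. Origin at the centre of the drawing, on the tray floor (5 mm above the table); x along the drawing's long direction, z up.
- spot_coupling: Card on the tray floor with the true-size outline of the brass coupling: a ring of two circles, 46 mm and 28 mm across, tinted pale yellow. Origin at the centre of the rings, on the tray floor (5 mm above the table); z up.
- valve_mid (a point): Centre, 28 mm above its underside, of the red ball valve (about 0.35 kg). It stands upright on the table, 90 mm long along its x (the pipe direction), 56 mm tall. The middle block is 44 (x) by 36 (y) by 36 (tall) mm, with hexagonal ends 32 mm across flats; above it a black bar handle, 50 (x) by 12 (y) mm, spans heights 44 to 56 mm and is fixed along x. Grip the block across y. Both ends are alike. z up.
- nipple_mid (a point): Centre of the short steel pipe nipple (about 0.14 kg), 15 mm above its underside: it lies with its length, 60 mm, along its x; the hexagon in its middle is 24 mm long and 30 mm across flats, lying on a flat; the threaded ends are 21 mm thick. Grip the hexagon across y. Both ends are alike.
- coupling_mid (a point): Centre of the small brass pipe coupling (about 0.15 kg): an upright open ring 44 mm across outside, 30 mm inside, 34 mm tall, so this point is 17 mm above its underside. z is its axis, up. Both ends are alike.
- long_nipple_mid (a point): Bystander: centre of the long steel pipe nipple, like the short one but 100 mm long (same 30 mm hexagon); 15 mm above its underside, x along its length.
- big_coupling_mid (a point): Bystander: centre of the large black coupling, an upright ring 66 mm across and 34 mm tall; 17 mm above its underside.
- jar_mid (a point): Bystander: centre of a grey jar with a white cap, 66 mm across, 75 mm tall; 37.5 mm above its underside.
There are look-alikes about, which are no part of the job. Leave any green look-alike of the part that bears nipple_mid alone. There is more than one size of the part that bears coupling_mid; the job needs the smaller.

How it is judged:
By the outcome, as a careful person would: the job done as asked, in the order asked, and still so for the second after the job is handed in, with the robot touching nothing.
It also fails if it takes over 70 s, if anything falls off the work surface, if the arm or the gripper's body presses on something with over 40 N, if the wrist force passes 120 N, or if a joint passes its speed limit or range.

## Working session

There is one attempt and no reset: what is moved stays moved. The work goes in short steps, Python scripts to look and compute and a tool call to move; the robot and the scene stay as the last step left them, time stands still between calls to the robot, and variables do not carry over. Pictures are saved under pics/ and viewed, at most 13 in all, crops included, and the job is handed in when it is done.

Besides the shell and the picture viewer there is one more tool, called by a JSON object that holds its "api" and its "payload", one argument or row to a line. move_arm: Moves the arm, as the interface text tells. Its arguments: {"type":"object","properties":{"steps":{"type":"array"},"force":{"type":"number"}},"required":["steps"]}

```bash
mkdir -p pics; ls; cat > h.py <<'E'
import numpy as np, cv2
from station import ctrl, eyes
def grab(n):
    im,d=eyes.get_image(n); np.savez('/tmp/%s.npz'%n,im=im,d=d); return im,d
def load(n):
    z=np.load('/tmp/%s.npz'%n); return z['im'],z['d']
def cam(n):
    p=eyes.camera_params(n); return np.array(p['camera_matrix'],float),cv2.Rodrigues(np.array(p['rvec'],float))[0],np.array(p['tvec'],float).ravel()
def atz(n,uv,z):
    K,R,t=cam(n); r=R.T@np.linalg.inv(K)@np.array([uv[0],uv[1],1.]); c=-R.T@t
    return c+r*(z-c[2])/r[2]
def cloud(n,d):
    K,R,t=cam(n); v,u=np.mgrid[:d.shape[0],:d.shape[1]]
    P=np.stack([(u-K[0,2])/K[0,0]*d,(v-K[1,2])/K[1,1]*d,d],-1)
    return (P-t)@R
def proj(n,P):
    K,R,t=cam(n); q=K@(R@np.array(P,float)+t); return q[:2]/q[2]
E
python3 - <<'E'
from h import *
for n in('top','scene'):
    im,d=grab(n); cv2.imwrite('pics/%s0.png'%n,cv2.resize(im[...,::-1],(800,600),interpolation=cv2.INTER_CUBIC))
    K,R,t=cam(n); print(n,K,-R.T@t,R)
print(ctrl.tip_extent,ctrl.get_obs())
E
```

```text
pics
top [[349.19830228   0.         256.47500649]
 [  0.         349.19830228 181.28067696]
 [  0.           0.           1.        ]] [347.40479395 -45.06283493 923.45302071] [[-0.02539517 -0.99967683  0.00114506]
 [-0.98547306  0.0248419  -0.16800513]
 [ 0.16792239 -0.00539495 -0.98578546]]
scene [[388.35520041   0.         260.68431319]
 [  0.         388.35520041 190.48425598]
 [  0.           0.           1.        ]] [1203.84404624  183.2384019   860.15557957] [[-0.29114968  0.9566632  -0.00523259]
 [ 0.71090772  0.21269018 -0.67035297]
 [-0.6401891  -0.19889294 -0.74202394]]
19.0 {'t': 0.1, 'joint_positions': array([-7.15603690e+01,  1.79979901e+01, -2.74656578e+00,  6.93384414e+01,
        1.04279978e-03,  9.00003650e+01]), 'qd': array([ 0.08559819, -0.1535774 ,  0.16318743, -0.05981444,  0.11612227,
       -0.03105813]), 'joint_efforts': array([-2.77766667e-04, -5.40767920e+01,  3.40540087e+01,  1.12068333e-02,
        1.57105869e-04, -3.51341036e-06]), 'ee_pos': array([ 189.64271872, -568.75527318,  249.55802544]), 'eef_rot': array([-1.79917003e+02, -1.04226995e-03,  1.84392645e+01]), 'ft_force': array([-0.15421127,  0.46162253, -0.01085156]), 'torque': array([ 0.02292283, -0.00372702, -0.00383492]), 'grasp_force': 0.0, 'finger_gap': 0.9972353415704914}
```

View pics/top0.png

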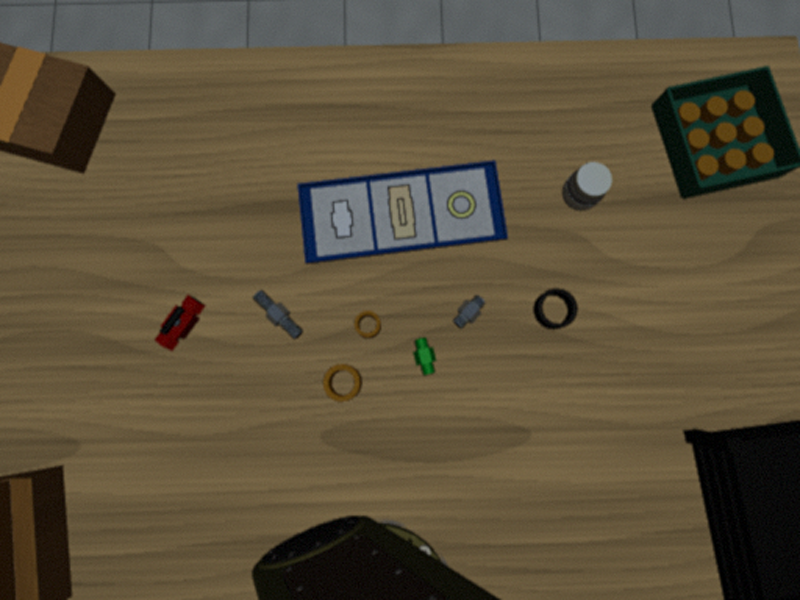

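View pics/scene0.png

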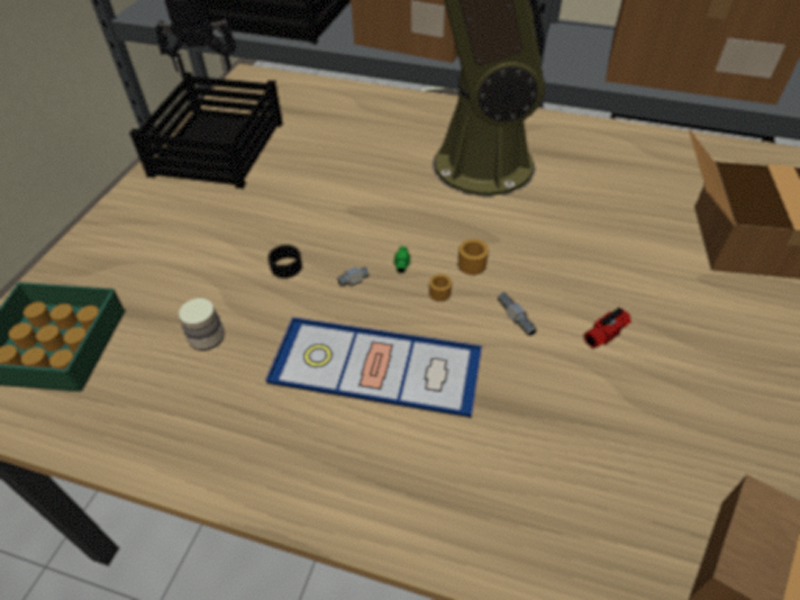

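```bash
python3 - <<'E'
from h import *
im,d=load('top')
c=im[98:260,95:362,::-1]; cv2.imwrite('pics/topc.png',cv2.resize(c,None,fx=2.99,fy=2.99,interpolation=cv2.INTER_CUBIC))
P=cloud('top',d)
print('table z',np.median(P[200:230,100:140,2]))
def obj(name,u0,u1,v0,v1,zlo,zhi):
    Q=P[v0:v1,u0:u1].reshape(-1,3); Q=Q[(Q[:,2]>zlo)&(Q[:,2]<zhi)]
    r=cv2.minAreaRect(Q[:,:2].astype(np.float32)); w=np.linalg.svd(Q[:,:2]-Q[:,:2].mean(0),full_matrices=False)[2][0]
    print(name,len(Q),Q.mean(0).round(1),'maxz',np.percentile(Q[:,2],95).round(1),'rect',np.round(r[0],1),np.round(r[1],1),round(r[2],1),'pca',round(np.degrees(np.arctan2(w[1],w[0])),1))
obj('valve',95,135,185,228,10,80)
obj('valvehandle',95,135,185,228,46,80)
obj('nip',286,314,185,213,8,60)
obj('coup',224,248,195,220,20,60)
obj('long',158,196,182,220,8,60)
obj('green',262,282,210,245,8,60)
obj('big',203,235,230,260,20,60)
# color masks
hsv=cv2.cvtColor(im,cv2.COLOR_RGB2HSV)
bl=((hsv[...,0]>105)&(hsv[...,0]<130)&(hsv[...,1]>150)).astype(np.uint8); bl[:95]=0; bl[175:]=0; bl[:,:185]=0; bl[:,330:]=0
q=cv2.findNonZero(bl); h=cv2.convexHull(q); r=cv2.minAreaRect(q); print(r)
K=None
a=cv2.approxPolyDP(h,6,True)[:,0]; print(a.tolist(), [atz('top',p,13).round(1).tolist() for p in a])
E
```

```text
table z 1.916246083805733
valve 557 [442.9 313.4  36.3] maxz 57.1 rect [445.3 317.9] [36.5 90.4] 54.9 pca 145.6
valvehandle 117 [444.7 317.1  55.3] maxz 58.5 rect [445. 318.] [13.1 49.4] 52.4 pca 144.7
nip 249 [ 450.7 -160.9   24.5] maxz 32.3 rect [ 451.4 -161.7] [33.1 60.7] 43.2 pca 135.5
coup 132 [433.7   7.5  33.7] maxz 37.0 rect [434.    6.6] [41.  41.3] 89.1 pca -147.6
long 378 [454.1 156.   24.7] maxz 31.4 rect [454.2 157.7] [100.7  33. ] 44.9 pca -135.5
green 248 [379.  -84.9  24.9] maxz 31.7 rect [379.4 -85.4] [60.8 34.6] 12.4 pca -167.2
big 273 [339.9  48.9  44.5] maxz 48.7 rect [340.9  48.3] [56.6 57.1] 0.9 pca -85.4
((256.7269287109375, 135.17916870117188), (50.06647491455078, 128.8759002685547), 83.2901611328125)
[[323, 152], [196, 167], [191, 118], [316, 104]] [[577.7, -230.6, 13.0], [545.1, 110.0, 13.0], [682.1, 124.1, 13.0], [713.8, -219.1, 13.0]]
```

View pics/topc.png

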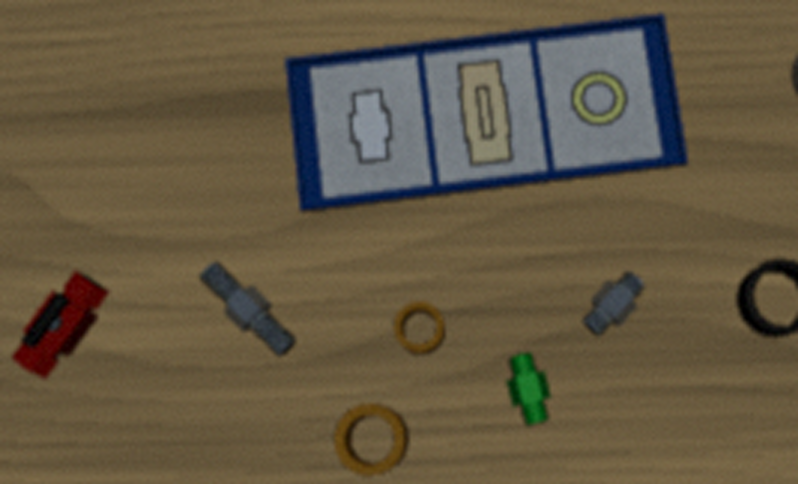

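```bash
cat > fit.py <<'E'
from h import *
T=lambda p:(95+(p[0]+.5)/2.99-.5,98+(p[1]+.5)/2.99-.5)
for nm,p in dict(nip=(370.5,126),valve=(485,112),coup=(599,98)).items(): print(nm,atz('top',T(p),5).round(1))
ax=lambda a,b:(lambda d:round(np.degrees(np.arctan2(d[1],d[0])),1))(atz('top',T(a),5)-atz('top',T(b),5))
print('valve ax',ax((459,66),(470,164)),ax((500,60),(511,159)),'nip',ax((357,91),(360,161)),ax((382,91),(388,161)))
ct=np.array([629.7,-53.9]);
im,d=load('scene'); u0,v0,s=165,140,3
c=cv2.resize(im[v0:v0+130,u0:u0+250,::-1],None,fx=s,fy=s,interpolation=cv2.INTER_CUBIC)
def rect(cx,cy,L,W,a,z,col):
    a=np.radians(a); R=np.array([[np.cos(a),-np.sin(a)],[np.sin(a),np.cos(a)]])
    pts=[((proj('scene',[*(R@[i*L/2,j*W/2]+[cx,cy]),z])-[u0,v0]+.5)*s-.5) for i,j in((1,1),(1,-1),(-1,-1),(-1,1))]
    cv2.polylines(c,[np.int32(np.round(pts))],True,col,1)
y=(0,255,255);g=(0,255,0)
rect(*ct,142,350,5.5,13,y)
for nm,p,L,W in(('n',(370.5,126),62,23),('v',(485,112),92,34),('c',(599,98),46,46)): rect(*atz('top',T(p),5)[:2],L,W,5.5,5,g)
rect(445,318,50,12,145,56,g); rect(451.2,-161.5,60,21,134,15+10,g); rect(434,6.6,44,44,0,34,g)
cv2.imwrite('pics/ov.png',c)
E
python3 fit.py
```

```text
nip [621.   50.2   5. ]
valve [631.6 -54.4   5. ]
coup [ 642.3 -159.1    5. ]
valve ax 4.9 4.5 nip 2.1 4.2
```

View pics/ov.png

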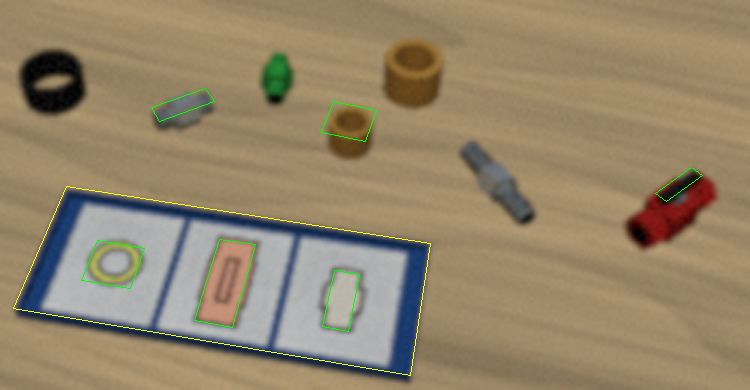

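```bash
cat > plan.py <<'E'
import sys,json
from h import *
def plan(wps,grip,step=40,dy=8.0):
    "wps: world (x,y,z,yaw,maxstep); prints rows in tool axes from the measured pose"
    o=ctrl.get_obs(); p=np.array(o['ee_pos']); yaw=o['eef_rot'][2]
    print('t',round(o['t'],2),'pos',p.round(1),'rot',np.round(o['eef_rot'],2),'q',o['joint_positions'].round(0),'gap',round(o['finger_gap'],3),'gf',round(o['grasp_force'],1))
    out=[]
    for w in wps:
        tgt=np.array(w[:3],float); ty=w[3]; s=w[4] if len(w)>4 else step
        n=max(1,int(np.ceil(max(np.linalg.norm(tgt-p)/s,abs(ty-yaw)/dy))))
        for k in range(n):
            d=(tgt-p)/(n-k); a=np.radians(yaw); c,sn=np.cos(a),np.sin(a)
            sh=np.round([c*d[0]+sn*d[1],sn*d[0]-c*d[1],-d[2]],0 if n-k>1 else 1); r=round(-(ty-yaw)/(n-k),1)
            out.append([grip,[round(v/1000,4) for v in sh.tolist()],[0,0,r]])
            p=p+np.array([c*sh[0]+sn*sh[1],sn*sh[0]-c*sh[1],-sh[2]]); yaw-=r
    for i in range(0,len(out),12): print(json.dumps(out[i:i+12]).replace(' ',''))
if __name__=='__main__': plan(json.loads(sys.argv[1]),float(sys.argv[2]))
E
python3 plan.py '[[420,-230,200,75],[520,100,170,120],[445,318,130,145]]' 0.085
```

```text
t 0.1 pos [ 189.6 -568.8  249.6] rot [-179.92   -0.     18.44] q [-72.  18.  -3.  69.   0.  90.] gap 0.997 gf 0.0
[[0.085,[0.03,-0.023,0.005],[0,0,-5.1]],[0.085,[0.031,-0.02,0.004],[0,0,-5.1]],[0.085,[0.033,-0.017,0.005],[0,0,-5.2]],[0.085,[0.035,-0.014,0.004],[0,0,-5.1]],[0.085,[0.036,-0.011,0.005],[0,0,-5.2]],[0.085,[0.036,-0.007,0.004],[0,0,-5.1]],[0.085,[0.037,-0.004,0.005],[0,0,-5.2]],[0.085,[0.037,-0.001,0.004],[0,0,-5.1]],[0.085,[0.037,0.002,0.005],[0,0,-5.2]],[0.085,[0.037,0.006,0.004],[0,0,-5.1]],[0.085,[0.0359,0.0093,0.0046],[0,0,-5.2]],[0.085,[0.038,0.001,0.003],[0,0,-5.0]]]
[[0.085,[0.038,0.005,0.003],[0,0,-5.0]],[0.085,[0.038,0.008,0.003],[0,0,-5.0]],[0.085,[0.037,0.011,0.003],[0,0,-5.0]],[0.085,[0.035,0.014,0.004],[0,0,-5.0]],[0.085,[0.034,0.017,0.003],[0,0,-5.0]],[0.085,[0.033,0.02,0.004],[0,0,-5.0]],[0.085,[0.03,0.023,0.003],[0,0,-5.0]],[0.085,[0.0287,0.0263,0.004],[0,0,-5.0]],[0.085,[0.038,0.007,0.007],[0,0,-4.2]],[0.085,[0.037,0.01,0.007],[0,0,-4.2]],[0.085,[0.036,0.013,0.006],[0,0,-4.1]],[0.085,[0.035,0.015,0.007],[0,0,-4.2]]]
[[0.085,[0.034,0.018,0.006],[0,0,-4.1]],[0.085,[0.0327,0.0208,0.007],[0,0,-4.2]]]
```

{"api": "move_arm", "payload": {
  "steps": [
    [0.085, [0.03, -0.023, 0.005], [0, 0, -5]],
    [0.085, [0.031, -0.02, 0.004], [0, 0, -5]],
    [0.085, [0.033, -0.017, 0.005], [0, 0, -5]],
    [0.085, [0.035, -0.014, 0.004], [0, 0, -5]],
    [0.085, [0.036, -0.011, 0.005], [0, 0, -5]],
    [0.085, [0.036, -0.007, 0.004], [0, 0, -5]],
    [0.085, [0.037, -0.004, 0.005], [0, 0, -5]],
    [0.085, [0.037, -0.001, 0.004], [0, 0, -5]],
    [0.085, [0.037, 0.002, 0.005], [0, 0, -5]],
    [0.085, [0.037, 0.006, 0.004], [0, 0, -5]],
    [0.085, [0.036, 0.009, 0.005], [0, 0, -5]],
    [0.085, [0.038, 0.001, 0.003], [0, 0, -5]]
  ]
}}

```text
t: 1.3
ee_pos: [436.9, -195.8, 196.8]
eef_rot: [180.0, 0.0, 78.6]
ft_force: [0.1, 0.1, 0.2]
finger_gap: 0.997
grasp_force: 0.0
```

{"api": "move_arm", "payload": {
  "steps": [
    [0.085, [0.038, 0.005, 0.003], [0, 0, -5.0]],
    [0.085, [0.038, 0.008, 0.003], [0, 0, -5.0]],
    [0.085, [0.037, 0.011, 0.003], [0, 0, -5.0]],
    [0.085, [0.035, 0.014, 0.004], [0, 0, -5.0]],
    [0.085, [0.034, 0.017, 0.003], [0, 0, -5.0]],
    [0.085, [0.033, 0.02, 0.004], [0, 0, -5.0]],
    [0.085, [0.03, 0.023, 0.003], [0, 0, -5.0]],
    [0.085, [0.028, 0.026, 0.004], [0, 0, -5.0]],
    [0.085, [0.038, 0.007, 0.007], [0, 0, -4]],
    [0.085, [0.037, 0.01, 0.007], [0, 0, -4]],
    [0.085, [0.036, 0.013, 0.006], [0, 0, -4]],
    [0.085, [0.035, 0.015, 0.007], [0, 0, -4]]
  ]
}}

```text
t: 2.5
ee_pos: [486.7, 241.0, 142.7]
eef_rot: [-180.0, -0.0, 134.6]
ft_force: [-0.9, 0.1, -0.1]
finger_gap: 0.998
grasp_force: 0.0
```

```bash
python3 plan.py '[[445,318,100,145],[445,318,24,145,30]]' 0.085
```

```text
t 2.5 pos [486.7 241.  142.7] rot [-1.7997e+02 -1.0000e-02  1.3460e+02] q [ 26.  16. -20.  54.  -0.  72.] gap 0.998 gf 0.0
[[0.085,[0.028,0.008,0.014],[0,0,-3.5]],[0.085,[0.028,0.01,0.014],[0,0,-3.5]],[0.085,[0.0264,0.0114,0.0147],[0,0,-3.4]],[0.085,[-0.0,-0.0,0.025],[0,0,-0.0]],[0.085,[-0.0,-0.0,0.026],[0,0,-0.0]],[0.085,[-0.0,-0.0,0.025],[0,0,-0.0]]]
```

{"api": "move_arm", "payload": {
  "steps": [
    [0.085, [0.028, 0.008, 0.014], [0, 0, -3.5]],
    [0.085, [0.028, 0.01, 0.014], [0, 0, -3.5]],
    [0.085, [0.026, 0.011, 0.015], [0, 0, -3.4]],
    [0.085, [0, 0, 0.03], [0, 0, 0]],
    [0.085, [0, 0, 0.01], [0, 0, 0]],
    [0.085, [0, 0, 0], [0, 0, 0]]
  ]
}}

```text
t: 3.1
ee_pos: [444.5, 315.0, 58.6]
eef_rot: [-179.8, -0.1, 144.8]
ft_force: [0.4, -0.3, -0.2]
finger_gap: 0.996
grasp_force: 0.0
```

```bash
python3 - <<'E'
from h import *
im,d=grab('scene'); a=cv2.resize(im[165:235,350:430,::-1],None,fx=5,fy=5,interpolation=cv2.INTER_CUBIC)
im,d=grab('top'); b=cv2.resize(im[170:240,85:165,::-1],None,fx=5,fy=5,interpolation=cv2.INTER_CUBIC)
cv2.imwrite('pics/v1.png',np.hstack([a,b]))
E
python3 plan.py '[[445,318,24,145,25]]' 0.085
```

```text
t 3.2 pos [446.5 315.9  60.8] rot [-179.99    0.    144.78] q [ 35.  21. -25.  44.  -0.  70.] gap 0.994 gf 0.0
[[0.085,[0.001,0.0,0.018],[0,0,-0.1]],[0.085,[0.0014,0.0009,0.0188],[0,0,-0.1]]]
```

View pics/v1.png

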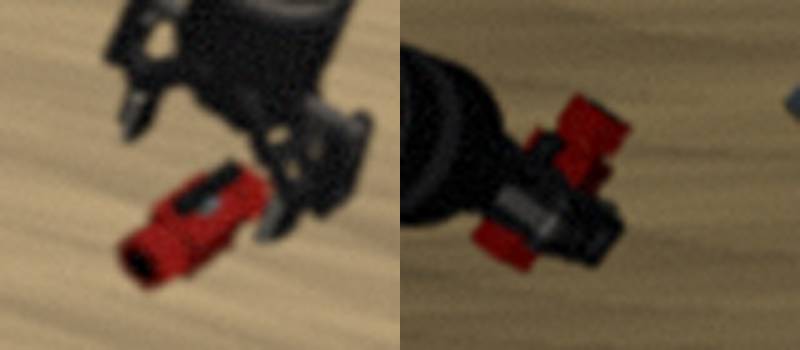

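{"api": "move_arm", "payload": {
  "steps": [
    [0.085, [0.001, 0, 0.018], [0, 0, 0]],
    [0.085, [0.001, 0.001, 0.018], [0, 0, 0]],
    [0.085, [0, 0, 0], [0, 0, 0]],
    [0.03, [0, 0, 0], [0, 0, 0]],
    [0.03, [0, 0, 0], [0, 0, 0]],
    [0.03, [0, 0, 0], [0, 0, 0]],
    [0.03, [0, 0, 0], [0, 0, 0]],
    [0.03, [0, 0, 0], [0, 0, 0]],
    [0.03, [0, 0, 0], [0, 0, 0]],
    [0.03, [0, 0, 0], [0, 0, 0]]
  ],
  "force": 60
}}

```text
t: 4.2
ee_pos: [445.8, 318.6, 25.5]
eef_rot: [179.9, 0.1, 144.8]
ft_force: [-0.3, -0.4, 6.4]
finger_gap: 0.413
grasp_force: 61.6
```

```bash
python3 plan.py '[[445,318,110,145,25],[560,130,110,80],[631.5,-54.4,100,5.6]]' 0.02
```

```text
t 4.2 pos [445.8 318.6  25.5] rot [1.7990e+02 6.0000e-02 1.4483e+02] q [ 36.  23. -27.  39.  -0.  71.] gap 0.413 gf 61.6
[[0.02,[0.0,-0.0,-0.021],[0,0,-0.0]],[0.02,[0.0,-0.0,-0.021],[0,0,-0.1]],[0.02,[0.0,-0.0,-0.021],[0,0,-0.0]],[0.02,[0.0003,-0.001,-0.0215],[0,0,-0.1]],[0.02,[-0.022,-0.01,0.0],[0,0,7.2]],[0.02,[-0.024,-0.007,0.0],[0,0,7.2]],[0.02,[-0.024,-0.004,0.0],[0,0,7.2]],[0.02,[-0.024,-0.001,0.0],[0,0,7.2]],[0.02,[-0.024,0.002,0.0],[0,0,7.2]],[0.02,[-0.024,0.006,0.0],[0,0,7.3]],[0.02,[-0.023,0.008,0.0],[0,0,7.2]],[0.02,[-0.022,0.011,0.0],[0,0,7.3]]]
[[0.02,[-0.0205,0.0145,0.0],[0,0,7.2]],[0.02,[-0.017,0.01,0.001],[0,0,7.4]],[0.02,[-0.015,0.012,0.001],[0,0,7.4]],[0.02,[-0.014,0.014,0.001],[0,0,7.5]],[0.02,[-0.012,0.016,0.001],[0,0,7.4]],[0.02,[-0.01,0.017,0.001],[0,0,7.5]],[0.02,[-0.007,0.019,0.001],[0,0,7.4]],[0.02,[-0.005,0.019,0.001],[0,0,7.5]],[0.02,[-0.002,0.02,0.001],[0,0,7.4]],[0.02,[0.0,0.02,0.001],[0,0,7.5]],[0.02,[0.0034,0.019,0.001],[0,0,7.4]]]
```

```bash
python3 plan.py '[[445,318,110,145,30],[560,130,110,165],[631.5,-54.4,100,185.6]]' 0.02
```

```text
t 4.2 pos [445.8 318.6  25.5] rot [1.7990e+02 6.0000e-02 1.4483e+02] q [ 36.  23. -27.  39.  -0.  71.] gap 0.413 gf 61.6
[[0.02,[0.0,-0.0,-0.028],[0,0,-0.1]],[0.02,[0.0,-0.0,-0.028],[0,0,-0.0]],[0.02,[0.0003,-0.001,-0.0285],[0,0,-0.1]],[0.02,[-0.034,-0.015,0.0],[0,0,-3.3]],[0.02,[-0.033,-0.017,0.0],[0,0,-3.3]],[0.02,[-0.032,-0.018,0.0],[0,0,-3.3]],[0.02,[-0.03,-0.02,0.0],[0,0,-3.4]],[0.02,[-0.029,-0.022,0.0],[0,0,-3.3]],[0.02,[-0.0283,-0.0237,0.0],[0,0,-3.4]],[0.02,[-0.023,-0.032,0.002],[0,0,-4.1]],[0.02,[-0.021,-0.034,0.002],[0,0,-4.1]],[0.02,[-0.019,-0.035,0.002],[0,0,-4.1]]]
[[0.02,[-0.016,-0.036,0.002],[0,0,-4.1]],[0.02,[-0.0134,-0.0368,0.002],[0,0,-4.2]]]
```

{"api": "move_arm", "payload": {
  "steps": [
    [0.02, [0, 0, -0.028], [0, 0, 0]],
    [0.02, [0, 0, -0.028], [0, 0, 0]],
    [0.02, [0, -0.001, -0.029], [0, 0, 0]],
    [0.02, [-0.034, -0.015, 0], [0, 0, -3.4]],
    [0.02, [-0.033, -0.017, 0], [0, 0, -3.4]],
    [0.02, [-0.032, -0.018, 0], [0, 0, -3.4]],
    [0.02, [-0.03, -0.02, 0], [0, 0, -3.4]],
    [0.02, [-0.029, -0.022, 0], [0, 0, -3.4]],
    [0.02, [-0.028, -0.024, 0], [0, 0, -3.4]],
    [0.02, [-0.023, -0.032, 0.002], [0, 0, -4]],
    [0.02, [-0.021, -0.034, 0.002], [0, 0, -4]],
    [0.02, [-0.019, -0.035, 0.002], [0, 0, -4]]
  ]
}}

```text
t: 5.4
ee_pos: [601.8, 16.6, 102.6]
eef_rot: [-180.0, -0.1, 177.4]
ft_force: [0.4, 0.9, -3.6]
finger_gap: 0.412
grasp_force: 61.5
```

{"api": "move_arm", "payload": {
  "steps": [
    [0.02, [-0.016, -0.036, 0.002], [0, 0, -4]],
    [0.02, [-0.013, -0.037, 0.002], [0, 0, -4]],
    [0.02, [0, 0, 0], [0, 0, 0]],
    [0.02, [0, 0, 0], [0, 0, 0]]
  ]
}}

```text
t: 5.8
ee_pos: [629.5, -56.1, 98.4]
eef_rot: [180.0, -0.1, -174.9]
ft_force: [-0.6, 0.8, -4.4]
finger_gap: 0.41
grasp_force: 61.7
```

```bash
python3 plan.py '[[631.5,-54.4,50,185.6,30]]' 0.02
```

```text
t 5.8 pos [629.5 -56.1  98.4] rot [ 1.7995e+02 -1.0000e-01 -1.7490e+02] q [ -5.  27. -10.  53.   0. -10.] gap 0.41 gf 61.7
[[0.02,[-0.0,0.0,0.001],[0,0,-7.8]],[0.02,[-0.0,0.0,0.001],[0,0,-7.8]],[0.02,[-0.0,0.0,0.001],[0,0,-7.8]],[0.02,[-0.0,0.0,0.001],[0,0,-7.8]],[0.02,[-0.0,0.0,0.001],[0,0,-7.8]],[0.02,[-0.0,-0.0,0.001],[0,0,-7.8]],[0.02,[-0.0,-0.0,0.001],[0,0,-7.8]],[0.02,[-0.0,-0.0,0.001],[0,0,-7.8]],[0.02,[-0.0,-0.0,0.001],[0,0,-7.8]],[0.02,[-0.0,-0.0,0.001],[0,0,-7.8]],[0.02,[-0.0,-0.0,0.001],[0,0,-7.8]],[0.02,[-0.0,-0.0,0.001],[0,0,-7.8]]]
[[0.02,[-0.0,-0.0,0.001],[0,0,-7.9]],[0.02,[-0.0,-0.0,0.001],[0,0,-7.8]],[0.02,[-0.0,-0.0,0.001],[0,0,-7.9]],[0.02,[-0.0,-0.0,0.001],[0,0,-7.8]],[0.02,[-0.0,-0.0,0.001],[0,0,-7.9]],[0.02,[0.0,-0.0,0.001],[0,0,-7.8]],[0.02,[0.0,-0.0,0.001],[0,0,-7.9]],[0.02,[0.0,-0.0,0.001],[0,0,-7.8]],[0.02,[0.0,-0.0,0.001],[0,0,-7.9]],[0.02,[0.0,-0.0,0.001],[0,0,-7.8]],[0.02,[0.0,-0.0,0.001],[0,0,-7.9]],[0.02,[0.0,-0.0,0.001],[0,0,-7.8]]]
[[0.02,[0.0,-0.0,0.001],[0,0,-7.9]],[0.02,[0.0,-0.0,0.001],[0,0,-7.8]],[0.02,[0.0,-0.0,0.001],[0,0,-7.9]],[0.02,[0.0,-0.0,0.001],[0,0,-7.8]],[0.02,[0.0,0.0,0.001],[0,0,-7.9]],[0.02,[0.0,0.0,0.001],[0,0,-7.8]],[0.02,[0.0,0.0,0.001],[0,0,-7.9]],[0.02,[0.0,0.0,0.001],[0,0,-7.8]],[0.02,[0.0,0.0,0.001],[0,0,-7.9]],[0.02,[0.0,0.0,0.001],[0,0,-7.8]],[0.02,[0.0,0.0,0.001],[0,0,-7.9]],[0.02,[0.0,0.0,0.001],[0,0,-7.8]]]
[[0.02,[0.0,0.0,0.001],[0,0,-7.9]],[0.02,[0.0,0.0,0.001],[0,0,-7.8]],[0.02,[0.0,0.0,0.001],[0,0,-7.9]],[0.02,[0.0,0.0,0.001],[0,0,-7.8]],[0.02,[-0.0,0.0,0.001],[0,0,-7.9]],[0.02,[-0.0,0.001,0.001],[0,0,-7.8]],[0.02,[-0.0,0.0,0.002],[0,0,-7.9]],[0.02,[-0.0,0.0,0.001],[0,0,-7.8]],[0.02,[-0.001,0.001,0.002],[0,0,-7.9]],[0.02,[-0.0003,0.0001,0.0014],[0,0,-7.8]]]
```

{"api": "move_arm", "payload": {
  "steps": [
    [0.02, [-0.002, 0.0015, 0.03], [0, 0, 0]],
    [0.02, [0, 0, 0.025], [0, 0, 0]],
    [0.02, [0, 0, 0.007], [0, 0, 0]],
    [0.02, [0, 0, 0], [0, 0, 0]],
    [0.02, [0, 0, 0], [0, 0, 0]]
  ]
}}

```text
t: 6.3
ee_pos: [632.5, -53.0, 38.2]
eef_rot: [-180.0, 0.0, -174.7]
ft_force: [0.9, -0.5, -4.4]
finger_gap: 0.411
grasp_force: 61.6
```

```bash
cat > view.py <<'E'
import sys
from h import *
n,x,y,z,w,out=sys.argv[1],*map(float,sys.argv[2:6]),sys.argv[6]
P=[]
im,d=grab(n)
for k in range(4):
    o=ctrl.get_obs(); P.append(np.r_[o['ee_pos'],o['eef_rot'][2]]); eyes.get_image(n)
print(np.round(P,1).tolist())
u,v=proj(n,[x,y,z]).astype(int); w=int(w)
cv2.imwrite(out,cv2.resize(im[max(v-w*3//4,0):v+w*3//4,u-w:u+w,::-1],(800,600),interpolation=cv2.INTER_CUBIC)); print(u-w,v-w*3//4,800/(2*w))
E
python3 view.py scene 631 -54 20 40 pics/v2.png
```

```text
[[633.0, -53.2, 38.7, -174.7], [633.3, -53.4, 38.9, -174.7], [633.2, -53.5, 38.9, -174.7], [633.1, -53.6, 38.7, -174.8]]
199 199 10.0
```

View pics/v2.png

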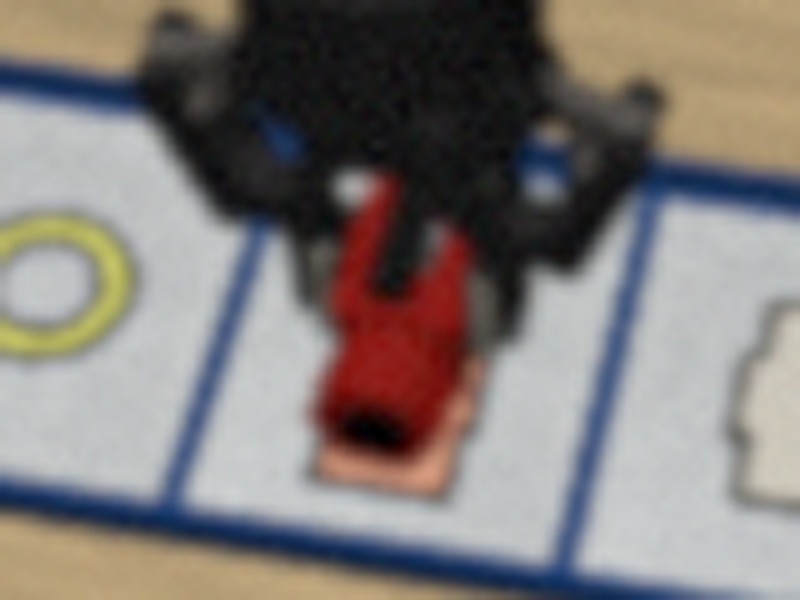

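```bash
python3 - <<'E'
from h import *
f=lambda a,z:atz('scene',(199+(a[0]+.5)/10-.5,199+(a[1]+.5)/10-.5),z)
print('valve end bottom',f((375,457),15.3)); print('drawing end',f((314,477),5),f((442,496),5),f((378,487),5))
a=np.radians(5.2);print('expected valve end', np.array([633.1,-53.5])+45*np.array([np.cos(a),np.sin(a)]), 'drawing end from top', np.array([631.5,-54.4])+46*np.array([np.cos(a),np.sin(a)]))
E
```

```text
valve end bottom [674.05022959 -49.74823971  15.3       ]
drawing end [678.15237516 -65.85878989   5.        ] [674.09070644 -31.72935997   5.        ] [676.26482295 -48.70725893   5.        ]
expected valve end [677.91479794 -49.42153389] drawing end from top [677.31068234 -50.23090131]
```

{"api": "move_arm", "payload": {
  "steps": [
    [0.02, [0, 0, 0.004], [0, 0, 0]],
    [0.02, [0, 0, 0.003], [0, 0, 0]],
    [0.02, [0, 0, 0.001], [0, 0, 0]],
    [0.02, [0, 0, 0], [0, 0, 0]]
  ]
}}

```text
t: 6.95
ee_pos: [632.3, -53.7, 30.5]
eef_rot: [-180.0, 0.0, -174.8]
ft_force: [-3.0, -0.2, 8.0]
finger_gap: 0.409
grasp_force: 63.3
```

{"api": "move_arm", "payload": {
  "steps": [
    [0.06, [0, 0, 0], [0, 0, 0]],
    [0.06, [0, 0, 0], [0, 0, 0]],
    [0.06, [0, 0, 0], [0, 0, 0]],
    [0.06, [0, 0, -0.02], [0, 0, 0]],
    [0.085, [0, 0, -0.03], [0, 0, 0]],
    [0.085, [0, 0, -0.04], [0, 0, 0]],
    [0.085, [0, 0, 0], [0, 0, 0]]
  ]
}}

```text
t: 7.65
ee_pos: [636.0, -54.0, 125.1]
eef_rot: [-179.9, 0.5, -174.8]
ft_force: [1.1, 0.3, 0.3]
finger_gap: 0.992
grasp_force: 0.0
```

```bash
sed -i "s/yaw=o\['eef_rot'\]\[2\]/yaw=o['eef_rot'][2]%360/" plan.py; python3 plan.py '[[540,-110,100,160],[451.2,-161.5,70,134]]' 0.07
```

```text
t 7.65 pos [636.  -54.  125.1] rot [-179.91    0.52 -174.76] q [ -5.  26.  -8.  55.  -0. -10.] gap 0.992 gf 0.0
[[0.07,[0.025,-0.012,0.006],[0,0,6.3]],[0.07,[0.024,-0.014,0.006],[0,0,6.3]],[0.07,[0.022,-0.017,0.007],[0,0,6.3]],[0.07,[0.0199,-0.0194,0.0061],[0,0,6.3]],[0.07,[0.016,-0.02,0.007],[0,0,6.5]],[0.07,[0.014,-0.021,0.008],[0,0,6.5]],[0.07,[0.012,-0.023,0.007],[0,0,6.5]],[0.07,[0.0092,-0.0242,0.008],[0,0,6.5]]]
```

{"api": "move_arm", "payload": {
  "steps": [
    [0.07, [0.025, -0.012, 0.006], [0, 0, 6.4]],
    [0.07, [0.024, -0.014, 0.006], [0, 0, 6.4]],
    [0.07, [0.022, -0.017, 0.007], [0, 0, 6.4]],
    [0.07, [0.02, -0.019, 0.006], [0, 0, 6.4]],
    [0.07, [0.016, -0.02, 0.007], [0, 0, 6.4]],
    [0.07, [0.014, -0.021, 0.008], [0, 0, 6.4]],
    [0.07, [0.012, -0.023, 0.007], [0, 0, 6.4]],
    [0.07, [0.009, -0.024, 0.008], [0, 0, 6.4]],
    [0.07, [0, 0, 0], [0, 0, 0]],
    [0.07, [0, 0, 0], [0, 0, 0]]
  ]
}}

```text
t: 8.65
ee_pos: [447.0, -160.2, 64.1]
eef_rot: [180.0, -0.0, 134.0]
ft_force: [1.1, 0.2, -1.3]
finger_gap: 0.823
grasp_force: 0.0
```

```bash
python3 plan.py '[[451.2,-161.5,23,134,25]]' 0.07; python3 view.py scene 631 -54 20 55 pics/v3.png
```

```text
t 8.65 pos [ 447.  -160.2   64.1] rot [ 1.7999e+02 -1.0000e-02  1.3405e+02] q [-20.  14. -35.  41.   0.  26.] gap 0.823 gf 0.0
[[0.07,[-0.002,0.001,0.021],[0,0,0.0]],[0.07,[-0.0019,0.0011,0.0201],[0,0,0.0]]]
[[448.0, -160.1, 64.5, 134.1], [448.4, -160.1, 64.6, 134.1], [448.5, -160.0, 64.7, 134.1], [448.4, -159.9, 64.6, 134.1]]
184 188 7.2727272727272725
```

View pics/v3.png

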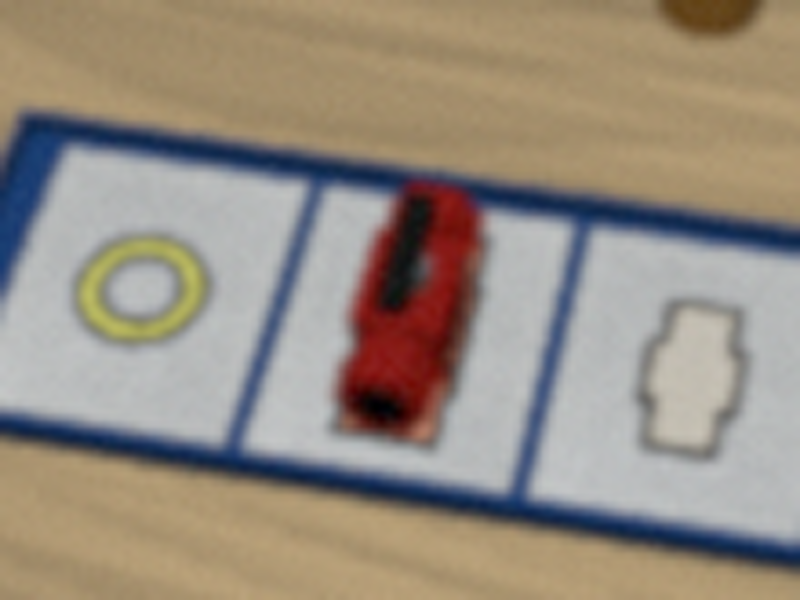

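```bash
cat > meas.py <<'E'
from h import *
for n in('top','scene'):
    im,d=grab(n); P=cloud(n,d); hsv=cv2.cvtColor(im,cv2.COLOR_RGB2HSV)
    near=(abs(P[...,0]-632)<65)&(abs(P[...,1]+54)<40)
    m=near&(P[...,2]>48)
    Q=P[m][:,:2].astype(np.float32); print(n,'handle',m.sum(),cv2.minAreaRect(Q))
    m=near&(P[...,2]>14)
    Q=P[m][:,:2].astype(np.float32); print(n,'all',m.sum(),cv2.minAreaRect(Q))
E
python3 meas.py
```

```text
top handle 89 ((630.8783569335938, -53.306575775146484), (48.72465133666992, 13.341559410095215), 5.319153785705566)
top all 481 ((641.8294677734375, -53.07584762573242), (112.22932434082031, 39.325504302978516), 7.454856872558594)
scene handle 87 ((631.5332641601562, -52.66522216796875), (49.664573669433594, 13.999224662780762), 6.500871658325195)
scene all 460 ((631.672607421875, -53.53901290893555), (134.72317504882812, 43.375553131103516), 10.120087623596191)
```

{"api": "move_arm", "payload": {
  "steps": [
    [0.07, [-0.003, 0.001, 0.02], [0, 0, 0]],
    [0.07, [0, 0, 0.021], [0, 0, 0]],
    [0.07, [0, 0, 0], [0, 0, 0]],
    [0.02, [0, 0, 0], [0, 0, 0]],
    [0.02, [0, 0, 0], [0, 0, 0]],
    [0.02, [0, 0, 0], [0, 0, 0]],
    [0.02, [0, 0, 0], [0, 0, 0]],
    [0.02, [0, 0, 0], [0, 0, 0]],
    [0.02, [0, 0, 0], [0, 0, 0]],
    [0.02, [0, 0, 0], [0, 0, 0]]
  ],
  "force": 50
}}

```text
t: 10.0
ee_pos: [450.9, -161.8, 24.6]
eef_rot: [179.9, 0.1, 134.0]
ft_force: [-1.4, 0.7, 6.0]
finger_gap: 0.375
grasp_force: 49.3
```

```bash
python3 plan.py '[[451.2,-161.5,130,134,30],[500,-30,150,160],[621,50.2,100,185.6]]' 0.02
```

```text
t 10.0 pos [ 450.9 -161.8   24.6] rot [1.7994e+02 1.0000e-01 1.3404e+02] q [-20.  18. -36.  36.   0.  26.] gap 0.375 gf 49.3
[[0.02,[-0.0,0.0,-0.026],[0,0,0.0]],[0.02,[-0.0,0.0,-0.026],[0,0,0.0]],[0.02,[-0.0,0.0,-0.027],[0,0,0.0]],[0.02,[-0.0,0.0004,-0.0264],[0,0,0.0]],[0.02,[0.015,0.032,-0.005],[0,0,-6.5]],[0.02,[0.012,0.033,-0.005],[0,0,-6.5]],[0.02,[0.007,0.034,-0.005],[0,0,-6.5]],[0.02,[0.004,0.0349,-0.005],[0,0,-6.5]],[0.02,[-0.022,0.029,0.012],[0,0,-6.4]],[0.02,[-0.025,0.027,0.013],[0,0,-6.4]],[0.02,[-0.027,0.024,0.012],[0,0,-6.4]],[0.02,[-0.0297,0.02,0.013],[0,0,-6.4]]]
```

{"api": "move_arm", "payload": {
  "steps": [
    [0.02, [0, 0, -0.026], [0, 0, 0]],
    [0.02, [0, 0, -0.026], [0, 0, 0]],
    [0.02, [0, 0, -0.027], [0, 0, 0]],
    [0.02, [0, 0, -0.026], [0, 0, 0]],
    [0.02, [0.015, 0.032, -0.005], [0, 0, -6.4]],
    [0.02, [0.012, 0.033, -0.005], [0, 0, -6.4]],
    [0.02, [0.007, 0.034, -0.005], [0, 0, -6.4]],
    [0.02, [0.004, 0.035, -0.005], [0, 0, -6.4]],
    [0.02, [-0.022, 0.029, 0.012], [0, 0, -6.4]],
    [0.02, [-0.025, 0.027, 0.013], [0, 0, -6.4]],
    [0.02, [-0.027, 0.024, 0.012], [0, 0, -6.4]],
    [0.02, [-0.03, 0.02, 0.013], [0, 0, -6.4]]
  ]
}}

```text
t: 11.2
ee_pos: [622.3, 50.4, 98.4]
eef_rot: [-180.0, 0.0, -174.5]
ft_force: [-0.8, -1.0, -1.5]
finger_gap: 0.376
grasp_force: 50.6
```

{"api": "move_arm", "payload": {
  "steps": [
    [0.02, [0, 0, 0], [0, 0, 0]],
    [0.02, [0, 0, 0.03], [0, 0, 0]],
    [0.02, [0, 0, 0.03], [0, 0, 0]],
    [0.02, [0, 0, 0], [0, 0, 0]],
    [0.02, [0, 0, 0], [0, 0, 0]]
  ]
}}

```text
t: 11.7
ee_pos: [620.2, 49.0, 38.6]
eef_rot: [-180.0, -0.1, -174.8]
ft_force: [-0.3, 0.3, -1.7]
finger_gap: 0.375
grasp_force: 50.6
```

```bash
python3 view.py scene 621 50 20 40 pics/n1.png
```

```text
[[621.5, 49.1, 39.7, -174.8], [622.2, 49.1, 40.3, -174.8], [622.5, 49.2, 40.5, -174.8], [622.5, 49.2, 40.4, -174.8]]
238 206 10.0
```

View pics/n1.png

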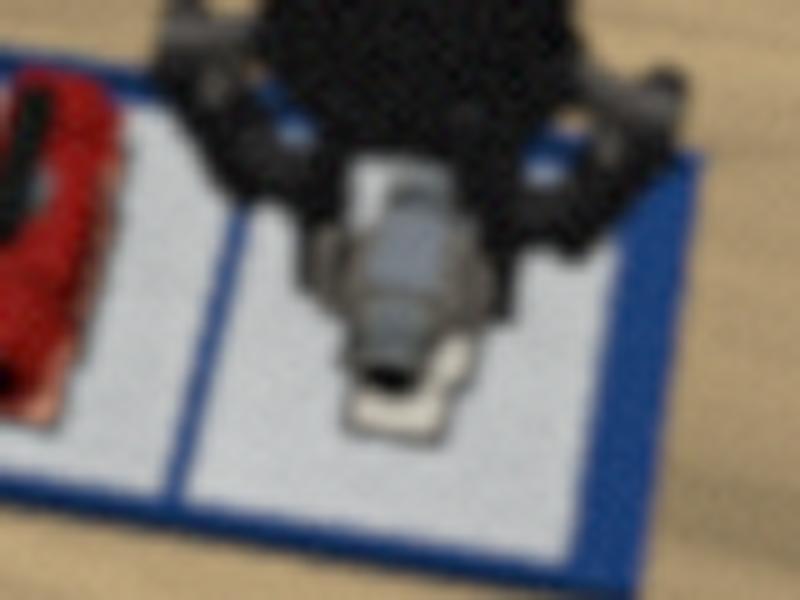

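```bash
python3 - <<'E'
from h import *
f=lambda a,z:atz('scene',(238+(a[0]+.5)/10-.5,206+(a[1]+.5)/10-.5),z)
print('end bottom',f((388,390),20.3)); print('drawing end',f((347,427),5),f((441,443),5),f((395,436),5))
print('handle of nip expected end',622.4+30*.995,49.2+30*.09,'drawing',621+31*.995,50.2+31*.09)
E
```

```text
end bottom [648.03805866  51.87408764  20.3       ]
drawing end [652.17078568  42.28624426   5.        ] [649.88820412  67.09532288   5.        ] [651.25112869  55.04379463   5.        ]
handle of nip expected end 652.25 51.900000000000006 drawing 651.845 52.99
```

{"api": "move_arm", "payload": {
  "steps": [
    [0.02, [0, 0.0015, 0.005], [0, 0, 0]],
    [0.02, [0, 0, 0.004], [0, 0, 0]],
    [0.02, [0, 0, 0.0015], [0, 0, 0]],
    [0.02, [0, 0, 0], [0, 0, 0]]
  ]
}}

```text
t: 12.35
ee_pos: [621.3, 51.0, 29.6]
eef_rot: [180.0, 0.1, -174.8]
ft_force: [-4.9, -0.9, 14.6]
finger_gap: 0.378
grasp_force: 51.9
```

Contact; release and go towards the coupling.

{"api": "move_arm", "payload": {
  "steps": [
    [0.06, [0, 0, 0], [0, 0, 0]],
    [0.06, [0, 0, 0], [0, 0, 0]],
    [0.06, [0, 0, 0], [0, 0, 0]],
    [0.06, [0, 0, -0.02], [0, 0, 0]],
    [0.07, [0, 0, -0.03], [0, 0, 0]],
    [0.07, [0, 0, -0.04], [0, 0, 0]],
    [0.07, [0, 0, 0], [0, 0, 0]]
  ]
}}

```text
t: 13.05
ee_pos: [624.6, 51.1, 123.1]
eef_rot: [-180.0, 0.5, -174.8]
ft_force: [0.9, 0.4, 1.3]
finger_gap: 0.819
grasp_force: 0.0
```

```bash
python3 plan.py '[[434,6.8,75,185.6]]' 0.07
```

```text
t 13.05 pos [624.6  51.1 123.1] rot [-180.      0.49 -174.76] q [  5.  25. -10.  55.   0.  -1.] gap 0.819 gf 0.0
[[0.07,[0.032,-0.004,0.008],[0,0,-0.1]],[0.07,[0.032,-0.004,0.008],[0,0,-0.1]],[0.07,[0.032,-0.005,0.008],[0,0,-0.0]],[0.07,[0.033,-0.004,0.008],[0,0,-0.1]],[0.07,[0.032,-0.005,0.008],[0,0,-0.0]],[0.07,[0.033,-0.0041,0.0081],[0,0,-0.1]]]
```

{"api": "move_arm", "payload": {
  "steps": [
    [0.07, [0.032, -0.004, 0.008], [0, 0, 0]],
    [0.07, [0.032, -0.004, 0.008], [0, 0, 0]],
    [0.07, [0.032, -0.005, 0.008], [0, 0, 0]],
    [0.07, [0.033, -0.004, 0.008], [0, 0, 0]],
    [0.07, [0.032, -0.005, 0.008], [0, 0, 0]],
    [0.07, [0.033, -0.004, 0.008], [0, 0, 0]],
    [0.07, [0, 0, 0], [0, 0, 0]],
    [0.07, [0, 0, 0], [0, 0, 0]],
    [0.07, [0, 0, 0], [0, 0, 0]]
  ]
}}

```text
t: 13.95
ee_pos: [431.8, 7.3, 70.2]
eef_rot: [-180.0, 0.1, -174.8]
ft_force: [0.8, 0.7, 0.8]
finger_gap: 0.817
grasp_force: 0.0
```

```bash
python3 view.py scene 560 30 20 66 pics/c1.png;  python3 - <<'E'
from h import *
for n in('top','scene'):
    im,d=load(n) if n=='scene' else grab(n); P=cloud(n,d)
    m=(abs(P[...,0]-621)<45)&(abs(P[...,1]-50)<40)&(P[...,2]>17)&(P[...,2]<50)
    print(n,m.sum(),cv2.minAreaRect(P[m][:,:2].astype(np.float32)))
    m&=(P[...,2]>28)
    print(n,m.sum(),cv2.minAreaRect(P[m][:,:2].astype(np.float32)))
E
```

```text
[[431.9, 7.3, 70.2, -174.8], [431.8, 7.4, 70.2, -174.7], [431.5, 7.4, 70.1, -174.7], [431.3, 7.3, 70.0, -174.7]]
211 168 6.0606060606060606
top 37 ((646.0967407226562, 53.413875579833984), (19.610923767089844, 13.068359375), 89.616455078125)
top 24 ((646.35400390625, 52.007720947265625), (16.039459228515625, 12.742834091186523), 49.92277526855469)
scene 216 ((623.7350463867188, 51.043880462646484), (60.8714485168457, 34.12104034423828), 14.258861541748047)
scene 131 ((623.3069458007812, 51.462867736816406), (62.0213623046875, 25.555870056152344), 5.380203723907471)
```

View pics/c1.png

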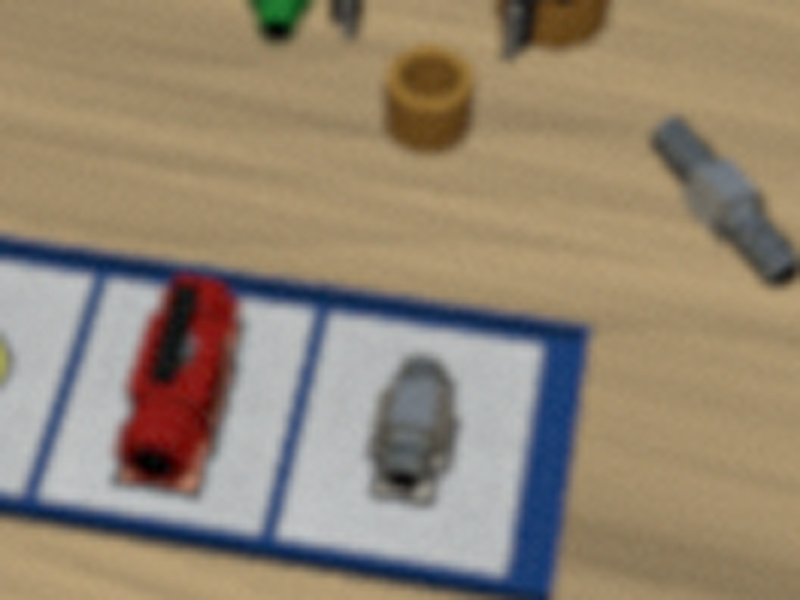

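{"api": "move_arm", "payload": {
  "steps": [
    [0.07, [-0.0025, -0.0005, 0.025], [0, 0, 0]],
    [0.07, [0, 0, 0.021], [0, 0, 0]],
    [0.07, [0, 0, 0], [0, 0, 0]],
    [0.03, [0, 0, 0], [0, 0, 0]],
    [0.03, [0, 0, 0], [0, 0, 0]],
    [0.03, [0, 0, 0], [0, 0, 0]],
    [0.03, [0, 0, 0], [0, 0, 0]],
    [0.03, [0, 0, 0], [0, 0, 0]],
    [0.03, [0, 0, 0], [0, 0, 0]]
  ],
  "force": 45
}}

```text
t: 15.15
ee_pos: [433.6, 7.0, 24.9]
eef_rot: [-180.0, 0.1, -174.8]
ft_force: [-1.9, -0.7, 6.2]
finger_gap: 0.496
grasp_force: 46.3
```

```bash
python3 plan.py '[[434,6.8,130,185.6,36],[642.3,-159.1,110,185.6]]' 0.03
```

```text
t 15.15 pos [433.6   7.   24.9] rot [-1.8000e+02  1.1000e-01 -1.7476e+02] q [  1.  13. -42.  34.   0.  -4.] gap 0.496 gf 46.3
[[0.03,[-0.0,-0.0,-0.035],[0,0,-0.1]],[0.03,[-0.0,-0.0,-0.035],[0,0,-0.1]],[0.03,[-0.0004,-0.0002,-0.0351],[0,0,-0.2]],[0.03,[-0.027,-0.027,0.003],[0,0,0.0]],[0.03,[-0.027,-0.026,0.003],[0,0,0.0]],[0.03,[-0.027,-0.027,0.003],[0,0,0.0]],[0.03,[-0.027,-0.026,0.003],[0,0,0.0]],[0.03,[-0.028,-0.027,0.003],[0,0,0.0]],[0.03,[-0.027,-0.026,0.003],[0,0,0.0]],[0.03,[-0.028,-0.0266,0.002],[0,0,0.0]]]
```

{"api": "move_arm", "payload": {
  "steps": [
    [0.03, [0, 0, -0.035], [0, 0, 0]],
    [0.03, [0, 0, -0.035], [0, 0, 0]],
    [0.03, [0, 0, -0.035], [0, 0, 0]],
    [0.03, [-0.027, -0.027, 0.003], [0, 0, 0]],
    [0.03, [-0.027, -0.026, 0.003], [0, 0, 0]],
    [0.03, [-0.027, -0.027, 0.003], [0, 0, 0]],
    [0.03, [-0.027, -0.026, 0.003], [0, 0, 0]],
    [0.03, [-0.028, -0.027, 0.003], [0, 0, 0]],
    [0.03, [-0.027, -0.026, 0.003], [0, 0, 0]],
    [0.03, [-0.028, -0.027, 0.002], [0, 0, 0]],
    [0.03, [0, 0, 0], [0, 0, 0]],
    [0.03, [0, 0, 0], [0, 0, 0]]
  ]
}}

```text
t: 16.35
ee_pos: [639.8, -161.4, 108.3]
eef_rot: [180.0, -0.0, -174.8]
ft_force: [0.3, 0.5, -0.6]
finger_gap: 0.493
grasp_force: 46.5
```

{"api": "move_arm", "payload": {
  "steps": [
    [0.03, [0, 0, 0.035], [0, 0, 0]],
    [0.03, [0, 0, 0.035], [0, 0, 0]],
    [0.03, [0, 0, 0], [0, 0, 0]],
    [0.03, [0, 0, 0], [0, 0, 0]],
    [0.03, [0, 0, 0], [0, 0, 0]]
  ]
}}

```text
t: 16.85
ee_pos: [641.0, -160.8, 41.1]
eef_rot: [-180.0, 0.2, -174.7]
ft_force: [0.9, -0.1, -0.9]
finger_gap: 0.493
grasp_force: 46.5
```

```bash
python3 plan.py '[[642.3,-159.1,30.5,185.2,36]]' 0.03; python3 view.py scene 642 -159 20 36 pics/c2.png
```

```text
t 16.85 pos [ 641.  -160.8   41.1] rot [-1.7995e+02  1.5000e-01 -1.7474e+02] q [-14.  33.  -9.  48.   0. -19.] gap 0.493 gf 46.5
[[0.03,[-0.0015,0.0016,0.0106],[0,0,0.1]]]
[[641.3, -161.0, 41.4, -174.7], [641.4, -161.1, 41.3, -174.7], [641.2, -161.1, 41.0, -174.8], [640.9, -161.1, 40.6, -174.8]]
165 197 11.11111111111111
```

View pics/c2.png

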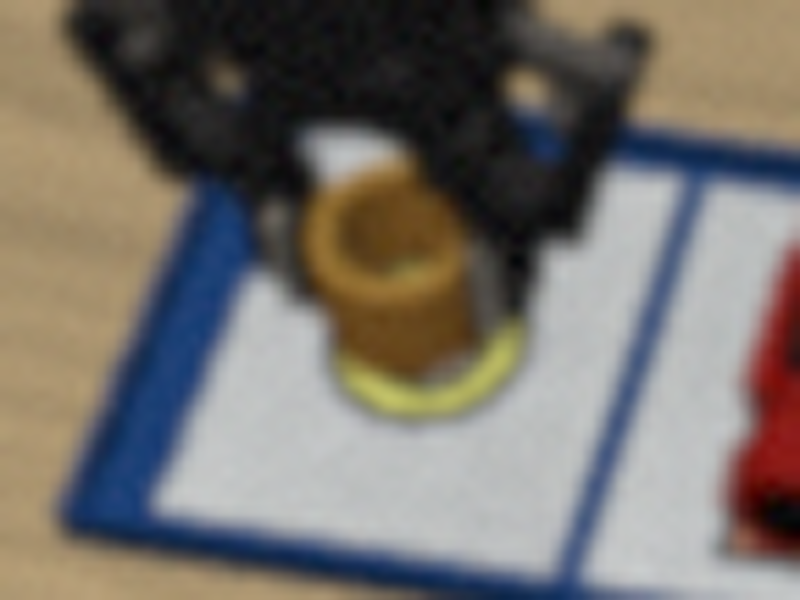

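```bash
python3 - <<'E'
from h import *
f=lambda a,z:atz('scene',(165+(a[0]+.5)/11.11-.5,197+(a[1]+.5)/11.11-.5),z)
g=lambda P:((proj('scene',P)+.5-[165,197])*11.11-.5).round(0)
def ring(c,r,z):
    q=np.array([g([c[0]+r*np.cos(t),c[1]+r*np.sin(t),z]) for t in np.linspace(0,6.28,90)]); return q.min(0),q.max(0)
print('drawing pred',ring((642.3,-159.1),23,5)); print('rim pred',ring((641.2,-161),22,50)); print('base pred',ring((641.2,-161),22,16.2))
E
```

```text
drawing pred (array([326., 270.]), array([514., 420.]))
rim pred (array([300., 154.]), array([485., 299.]))
base pred (array([319., 240.]), array([499., 384.]))
```

{"api": "move_arm", "payload": {
  "steps": [
    [0.03, [-0.0018, 0.0027, 0.005], [0, 0, 0]],
    [0.03, [0, 0, 0.004], [0, 0, 0]],
    [0.03, [0, 0, 0.0015], [0, 0, 0]],
    [0.03, [0, 0, 0], [0, 0, 0]]
  ]
}}

```text
t: 17.5
ee_pos: [641.8, -157.7, 29.9]
eef_rot: [180.0, 0.1, -174.7]
ft_force: [-4.1, 2.3, 13.4]
finger_gap: 0.492
grasp_force: 47.9
```

{"api": "move_arm", "payload": {
  "steps": [
    [0.07, [0, 0, 0], [0, 0, 0]],
    [0.07, [0, 0, 0], [0, 0, 0]],
    [0.07, [0, 0, 0], [0, 0, 0]],
    [0.07, [0, 0, -0.02], [0, 0, 0]],
    [0.07, [0, 0, -0.04], [0, 0, 0]],
    [0.07, [0, 0, -0.04], [0, 0, 0]],
    [0.07, [0.04, -0.02, -0.02], [0, 0, 0]],
    [0.07, [0.04, -0.02, -0.02], [0, 0, 0]],
    [0.07, [0.04, -0.02, -0.02], [0, 0, 0]],
    [0.07, [0.03, -0.04, 0], [0, 0, 0]],
    [0.07, [0.02, -0.04, 0], [0, 0, 0]],
    [0.07, [0, -0.04, 0], [0, 0, 0]]
  ]
}}

```text
t: 18.7
ee_pos: [485.9, -354.2, 188.8]
eef_rot: [180.0, -0.0, -174.8]
ft_force: [-0.2, -0.5, -0.6]
finger_gap: 0.82
grasp_force: 0.0
```

```bash
python3 - <<'E'
from h import *
for n in('top','scene'):
    im,d=grab(n); P=cloud(n,d)
    for nm,c,lo in(('coup',(642,-159),28),('nip',(621,50),17),('handle',(631,-54),48)):
        m=(abs(P[...,0]-c[0])<45)&(abs(P[...,1]-c[1])<38)&(P[...,2]>lo)&(P[...,2]<65)
        if m.sum()>20: print(n,nm,m.sum(),np.round(np.hstack(cv2.minAreaRect(P[m][:,:2].astype(np.float32))),1),P[m][:,2].max().round(0))
    u0,v0=(190,95) if n=='top' else (165,190)
    q=cv2.resize(im[v0:v0+84,u0:u0+145,::-1],(790,290*790//500),interpolation=cv2.INTER_CUBIC)[:290]if 0 else cv2.resize(im[v0:v0+78,u0:u0+150,::-1],(576,300),interpolation=cv2.INTER_CUBIC)
    A=q if n=='top' else np.vstack([A,q])
cv2.imwrite('pics/fin.png',A)
E
```

```text
top coup 142 [ 641.1 -158.    41.1   42.6   39.7] 43.0
top nip 231 [622.2  50.2  60.7  34.3   8.5] 40.0
top handle 91 [631.1 -53.3  48.8  13.5   5.4] 64.0
scene coup 146 [ 642.9 -158.1   42.8   42.3   48.1] 42.0
scene nip 218 [623.2  50.9  61.3  34.1  14.9] 39.0
scene handle 89 [631.8 -53.   51.1  13.    4.5] 63.0
```

View pics/fin.png

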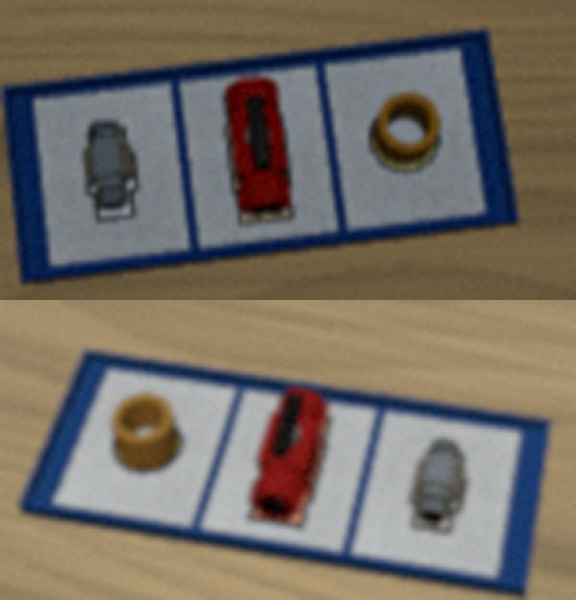

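{"api": "move_arm", "payload": {
  "steps": [
    [0.07, [0, 0, 0], [0, 0, 0]],
    [0.07, [0, 0, 0], [0, 0, 0]]
  ]
}}

```text
t: 19.0
ee_pos: [488.4, -351.9, 187.8]
eef_rot: [179.9, -0.0, -174.7]
ft_force: [-0.4, -0.7, -1.1]
finger_gap: 0.816
grasp_force: 0.0
```

```bash
python3 -c "
from station import ctrl; print(ctrl.hand_in())"
```

```text
the job is handed in; nothing more can be done
None
```

The valve, short nipple and brass coupling are each set on their drawn outlines, within about 2 mm by the cameras and placed in that order, and the job was handed in at about 19 s.

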